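# Gauge two fired lamp collars and sort them

### The arm

A 6-joint arm with a two-finger parallel gripper is mounted at the origin on the work surface; the furniture and walls round the work are solid. World frame = base frame: x ahead of the robot, y to its left, z up, the work surface at z = 0. Lengths are in m, angles in degrees, forces in N, time in s.
With the tool pointing down it reaches from about 0.325 to 0.925 m from the base axis. Payload 3.1 kg.
Tool frame: the origin (TCP) lies at the very end of the fingers, on their centre line; the grasp point (between the pads) lies arm.grasp_offset behind it (arm.grasp_offset is the distance from the TCP to the grasp point, in m); z points along the fingers, y is the line along which they close (so a half turn about z gives the same grasp; the last joint's range is limited). The gripper opens to 85 mm and grips with 20 to 120 N. Pads are 22 mm wide; open, the fingers measure 114 mm over their backs; the gripper's body (76 mm by 85 mm) begins 54 mm behind the grasp point. The pads swing forward as they close: fully open they stand 13 mm farther back than shut.
Start: joints at [-69.97, 12.427, 92.441, -0, 75.132, -6.429], TCP at [0.278, -0.56, 0.231] pointing down, gripper open.
Joint ranges: [-157.48, 157.48], [-44.54, 120.13], [17.64, 146.25], [-64.5, 244.5], [7.68, 150.69], [-147.95, 147.95]. Speed limits (degrees/s): [159.86, 159.86, 180, 180, 180, 180].

### API

Orientations are given as a 3x3 rotation matrix whose columns are the frame's x, y, z axes.
In Python, from cell import arm gives the robot as it stands. The module is installed in compiled form; this text tells all that it offers.
- The arm moves only by the tool arm_command, never from a script. Its argument "steps" is a list of rows, each a list of 5 numbers: the opening, from 0 (shut) to 1 (fully open), then the shift along the world's x, y, z in mm, then the turn about the world's z in rad. In form: [[grip, dx, dy, dz, yaw], ...]. A call has 1 to 5 rows; each row is the pose to reach, as a shift and turn from the pose commanded when the call began; what a row does not reach only later rows make up. A row lasts 1/10 s, in which the tool goes at most 50 mm and 8.59 degrees, less where a joint would pass 70% of its speed; a pose out of reach is approached as far as the arm can. A call with a gripper value outside its range is refused whole. The fingers move at their own pace and stop on an object; "newtons" is the grip in N (left out, the last holds). Time passes only in rows, so rows that repeat a pose let the fingers close. It gives the time, the measured TCP pose, the force, the opening and the grip force at its end, in the units of the state.
- arm.sense(): the state, without advancing time (a new reading comes with each control period).
- arm.camera(name): name is "scene" or "top" or "wrist"; returns the picture (400x640x3 uint8, blue, green, red); there is no depth.
- arm.calibration(name): a dict with "fx", "fy", "cx", "cy" (pixels), "k1" (the pictures are not rectified: a ray, as slopes to the right and down, at radius r is drawn at 1 + k1 r^2 times it, then the intrinsics apply), "T" (4x4, takes a point from camera to world coordinates). Camera axes: x right, y up, looking along -z (the intrinsics and any distortion apply to the point x, -y, -z); pixel columns grow to the right and rows downward; lengths in m; the calibration is good to about 2 mm. A picture is of the moment at which its call begins: read the wrist's pose just before it. calibration takes no time and is no camera call; for the wrist camera it gives the pose at the moment of the call.
- arm.close_job(): hands the job in; it is judged then, once.
The state is a dict: "clock": time; "qpos": joint angles; "qvel": joint speeds; "tau": joint torques, N m; "tcp_pos": TCP position; "ee_rot": TCP orientation; "contact_force": force on the tool from outside, world axes, zero at the start; "wrist_torque": the same for the moment, N m; "opening": finger opening in m; "grip_force": force on a finger pad.
Only numpy, scipy, OpenCV 4.12 (cv2) and the standard library are available. Lean on these libraries where they do the work, as an engineer would, in place of code of your own. Each camera call takes 0.05 s, during which the arm holds its last target. There are 200 camera calls.

### The job

Two terracotta lamp collars have come out of the kiln and must be checked on the stepped steel gauge pin. One after the other, slide each down the pin as far as it goes without forcing it, and put it away before you try the next: a collar that goes right down to the pin's flange is good and is set level and centred on top of the passed collar on the round wooden bat, while one that stops high at the pin's shoulder is laid flat in the wooden reject tray. Bisque chips, so set the collars down rather than dropping them, and leave everything else where it stands.

Things in the scene. Friction and masses are not known exactly. Their poses are not given: they have to be found in the camera images.
- collar_a: unglazed terracotta ring (lamp collar), plain cylinder, 46 mm outside diameter, 26 mm tall, upright bore right through; origin at the centre of its underside, z up. Fresh from the kiln and untried: its bore is either good (27.6 mm) or shrunk too far (23 mm); the gauge tells which
- collar_b: unglazed terracotta ring (lamp collar), plain cylinder, 46 mm outside diameter, 26 mm tall, upright bore right through; origin at the centre of its underside, z up. Fresh from the kiln and untried: its bore is either good (27.6 mm) or shrunk too far (23 mm); the gauge tells which
- passed: terracotta collar of the same outside size (46 mm across, 26 mm tall) that has already passed, lying on the round bat; loose; origin at the centre of its underside. A good collar goes on top of it, so that its own underside is 26 mm above this origin
- gauge: the fixed gauge: wooden block 90x90x16 mm with a steel flange (50 mm across, 4 mm thick) and an upright stepped steel pin on top; origin at the centre of the block's underside, x and y along its sides. From the flange up the pin is 25 mm thick for 34 mm, then a conical shoulder narrows it within 2.5 mm to a nose 20 mm thick that ends 55 mm above the flange, slightly chamfered
- gauge_foot (a point): on the pin's axis, on the flange's top face, 20 mm above the table; z up along the pin. A good collar slides down until its underside is here; a shrunk one slips over the nose and stops on the shoulder, its underside about 35 mm higher
- bat_top (a point): centre of the top face of the fixed round plywood bat, 130 mm across and 12 mm thick; the passed collar lies near here
- tray_floor (a point): centre of the inner floor of the fixed open wooden reject tray: 130x130 mm inside (142 mm outside), floor 6 mm above the table, walls 6 mm thick and 27 mm tall from the table; x, y along its sides
- bisque_cup: bystander, to be left alone: handleless pale bisque cup, 61 mm across, 58 mm tall; origin at the centre of its underside
- blue_bottle: bystander, to be left alone: blue squeeze bottle with a black nozzle, 34 mm across, 87 mm tall; origin at the centre of its underside
- stamp: bystander, to be left alone: wooden stamp with a turned handle, 42 mm square, 56 mm tall; origin at the centre of its underside
Things that resemble listed ones, but are neither listed nor needed, are in the scene too. Leave any turquoise look-alike of the collar_b alone. What is shaped like the collar_a but green is not meant.

How it is judged (in metres and radians):
On the way, in this order (a step that is already met when the one before it is completed fails the run):
1. one of the two collars is tried on the gauge pin: down on the flange if it is good, down on the shoulder if it is shrunk (((horizontal distance between collar_b and gauge_foot below 0.004 m and z of collar_b in the frame of gauge_foot below 0.004 m and angle between collar_b's own z axis and vertical below 0.12 rad) or (horizontal distance between collar_a and gauge_foot below 0.004 m and z of collar_a in the frame of gauge_foot below 0.039 m and angle between collar_a's own z axis and vertical below 0.12 rad))), for 0.2 s.
2. that collar is in its right place (good: on the passed collar; shrunk: in the tray) and the other is tried on the pin in the same way ((((horizontal distance between collar_b and gauge_foot below 0.004 m and z of collar_b in the frame of gauge_foot below 0.004 m and angle between collar_b's own z axis and vertical below 0.12 rad) and (x of collar_a in the frame of tray_floor between -0.05 and 0.05 m and y of collar_a in the frame of tray_floor between -0.05 and 0.05 m and z of collar_a in the frame of tray_floor below 0.004 m and angle between collar_a's own z axis and vertical below 0.1 rad)) or ((horizontal distance between collar_a and gauge_foot below 0.004 m and z of collar_a in the frame of gauge_foot below 0.039 m and angle between collar_a's own z axis and vertical below 0.12 rad) and (horizontal distance between collar_b and passed below 0.006 m and z of collar_b in the frame of passed between 0.023 and 0.029 m and angle between collar_b's own z axis and vertical below 0.08 rad)))), for 0.2 s.
At the end, for the whole second after the job is handed in: the good collar rests level (0.08 rad) on top of the passed collar, centred within 6 mm, its underside 23 to 29 mm above the passed collar's underside; the passed collar is within 12 mm of where it was; the shrunk collar lies flat (0.1 rad) on the tray's floor; all three are at rest (horizontal distance between collar_b and passed below 0.006 m and z of collar_b in the frame of passed between 0.023 and 0.029 m and angle between collar_b's own z axis and vertical below 0.08 rad and x of collar_a in the frame of tray_floor between -0.05 and 0.05 m and y of collar_a in the frame of tray_floor between -0.05 and 0.05 m and z of collar_a in the frame of tray_floor below 0.004 m and angle between collar_a's own z axis and vertical below 0.1 rad and distance of passed from where it was at the start of the episode below 0.012 m and linear speed of each of collar_b, collar_a, passed below 0.02 m/s); the robot touches nothing.
It fails at once if a bystander (cup, bottle or stamp) is moved by more than 20 mm (distance of any of bisque_cup, blue_bottle, stamp from where it was at the start of the episode above 0.02 m).
It fails at once if a collar is forced on the gauge (over 50 N) (contact force between any of collar_a, collar_b and gauge above 50 N).
It fails at once if a collar is dropped (falls free of the fingers at over 1 m/s, about 5 cm of fall) ((linear speed of collar_a above 1 m/s and contact force between collar_a and the fingers below 0.1 N) or (linear speed of collar_b above 1 m/s and contact force between collar_b and the fingers below 0.1 N)).
It also fails if it takes over 72 s, if anything falls off the work surface, if the arm or the gripper's body presses on something with over 40 N, if the wrist force passes 120 N, or if a joint passes its speed limit or range.

## Working session

There is one attempt and no reset: what is moved stays moved. The work goes in short steps, Python scripts to look and compute and a tool call to move; the robot and the scene stay as the last step left them, time stands still between calls to the robot, and variables do not carry over. Pictures are saved under pics/ and viewed, at most 10 in all, crops included, and the job is handed in when it is done.

Besides the shell and the picture viewer there is one more tool, called after "Call:" in YAML: its name, and indented under it one key for each argument. arm_command: Moves the arm, as the interface text tells. Its arguments: {"type":"object","properties":{"steps":{"type":"array"},"newtons":{"type":"number"}},"required":["steps"]}

```bash
mkdir -p pics; cat > h.py <<'E'
import numpy as np, cv2
from cell import arm
def ray(name,u,v,cal=None):
    c=cal or arm.calibration(name)
    p=cv2.undistortPoints(np.array([[[u,v]]],float),np.array([[c["fx"],0,c["cx"]],[0,c["fy"],c["cy"]],[0,0,1]]),np.array([c["k1"],0,0,0.]))[0,0]
    T=np.array(c["T"]); return T[:3,3],T[:3,:3]@np.array([p[0],-p[1],-1])
def onz(name,u,v,z,cal=None):
    o,d=ray(name,u,v,cal); return o+d*(z-o[2])/d[2]
E
python3 - <<'E'
from h import *
s=arm.sense();print(s,arm.grasp_offset)
for n in("top","scene"):
    cv2.imwrite(f"pics/{n}0.png",arm.camera(n)); c=arm.calibration(n);print(n,c)
E
```

```text
{'clock': 0.0, 'qpos': array([-6.99689667e+01,  1.24764666e+01,  9.25288324e+01,  5.66572688e-04,
        7.51303811e+01, -6.43004975e+00]), 'qvel': array([ 0.02052864, -0.04082306, -0.07628888,  0.05988144, -0.26051143,
        0.00678488]), 'tau': array([ 9.92834139e-04, -3.96846807e+01, -3.03850079e+01, -1.23752361e-04,
        9.74935130e-03, -2.30833827e-06]), 'tcp_pos': array([ 0.2782236 , -0.558756  ,  0.22996818]), 'ee_rot': array([[ 8.95238471e-01,  4.45586620e-01, -8.02150916e-04],
       [ 4.45587258e-01, -8.95235741e-01,  2.22808539e-03],
       [ 2.74690871e-04, -2.35209599e-03, -9.99997196e-01]]), 'contact_force': array([ 0.57165823, -0.08949037,  0.3203311 ]), 'wrist_torque': array([-4.79428376e-03,  1.08258371e-05,  2.86791552e-02]), 'grip_force': 0.0, 'opening': 0.08527682163199933} 0.0187
top {'fx': 389.35382153137004, 'fy': 389.35382153137004, 'cx': 316.9863862053449, 'cy': 201.8599000497532, 'k1': -0.0074994328176389395, 'T': array([[-0.12043687,  0.97240211, -0.19982266,  0.35878698],
       [-0.9927199 , -0.11767325,  0.02569458,  0.01279756],
       [ 0.00147168,  0.2014625 ,  0.97949512,  1.00086596],
       [ 0.        ,  0.        ,  0.        ,  1.        ]])}
scene {'fx': 372.87355904846646, 'fy': 372.87355904846646, 'cx': 321.7669271429052, 'cy': 202.549156476401, 'k1': -0.012261862269010352, 'T': array([[-0.91089037,  0.20811051, -0.35632675,  0.17759211],
       [-0.41238581, -0.48989929,  0.76807332,  0.76530589],
       [-0.01472009,  0.84657468,  0.53206637,  0.59775064],
       [ 0.        ,  0.        ,  0.        ,  1.        ]])}
```

View pics/top0.png

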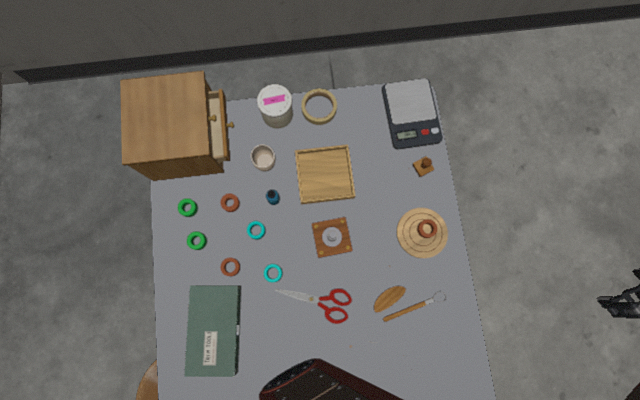

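View pics/scene0.png

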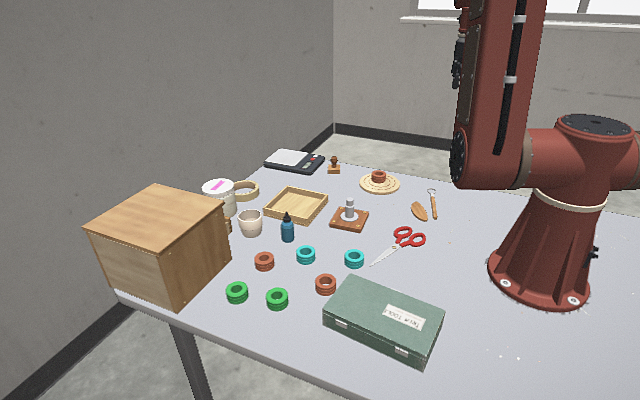

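The top view shows the terracotta collars at about (230,203) and (230,267), the passed one on the bat at (427,229), the gauge at (332,237) and the tray at (325,174). The scene view agrees: collars at (264,261) and (326,284), gauge at (349,213), passed collar at (379,177).

```bash
cat >> h.py <<'E'
def blobs(im,lo,hi,amin=30):
    m=cv2.inRange(cv2.cvtColor(im,cv2.COLOR_BGR2HSV),np.array(lo),np.array(hi))
    cs,_=cv2.findContours(m,cv2.RETR_EXTERNAL,cv2.CHAIN_APPROX_NONE)
    return [c for c in cs if cv2.contourArea(c)>amin],m
E
python3 - <<'E'
from h import *
im=cv2.imread("pics/top0.png");hsv=cv2.cvtColor(im,cv2.COLOR_BGR2HSV)
for p in[(223,203),(223,267),(427,221),(332,237),(320,225),(325,174)]:print(p,hsv[p[1],p[0]])
for nm,p,z in[("c1",(230,202.5),.026),("c2",(230.5,267),.026),("passed",(427,228.5),.038),("cup",(263,157),.05),("bottle",(273,197),.04),("stamp",(424,165),.03)]:print(nm,onz("top",*p,z).round(4))
cs,m=blobs(im,(3,110,60),(12,255,255))
for c in cs:
    (x,y),r=cv2.minEnclosingCircle(c);print("blob",x,y,r,cv2.contourArea(c),onz("top",x,y,.02).round(4))
print("gauge corners",[onz("top",*p,.016)[:2].round(3) for p in[(312,222),(347,217),(353,251),(317,258)]])
print("pin",onz("top",332,237,.03).round(4))
print("tray",[onz("top",*p,.027)[:2].round(3) for p in[(296,150),(351,145),(355,195),(299,203)]])
print("bat",onz("top",422.5,232.5,.012).round(4))
big=lambda x,y,s:cv2.resize(im[y-s:y+s,x-s:x+s],(400,400),interpolation=cv2.INTER_CUBIC)
cv2.imwrite("pics/crops.png",np.hstack([big(332,237,25),big(427,231,30)]))
E
```

```text
(223, 203) [ 10 169 133]
(223, 267) [ 10 164 120]
(427, 221) [  9 164 132]
(332, 237) [ 98   7 144]
(320, 225) [ 13 159 127]
(325, 174) [ 17 119 161]
c1 [0.5827 0.2081 0.026 ]
c2 [0.4202 0.2192 0.026 ]
passed [ 0.455  -0.2765  0.038 ]
cup [0.6854 0.1106 0.05  ]
bottle [0.5806 0.0964 0.04  ]
stamp [ 0.6205 -0.3006  0.03  ]
blob 283.0 382.5 20.35323143005371 35.5 [0.138  0.1186 0.02  ]
blob 229.85325622558594 266.85870361328125 9.39415168762207 247.5 [0.4211 0.2221 0.02  ]
blob 427.074462890625 228.56382751464844 9.564225196838379 248.5 [ 0.4566 -0.2821  0.02  ]
blob 229.44595336914062 202.2567596435547 8.983255386352539 227.5 [0.5849 0.2107 0.02  ]
gauge corners [array([0.509, 0.006]), array([ 0.511, -0.085]), array([ 0.423, -0.088]), array([0.417, 0.004])]
pin [ 0.4633 -0.0391  0.03  ]
tray [array([0.702, 0.025]), array([ 0.698, -0.12 ]), array([ 0.564, -0.112]), array([0.56 , 0.033])]
bat [ 0.4488 -0.2711  0.012 ]
```

View pics/crops.png

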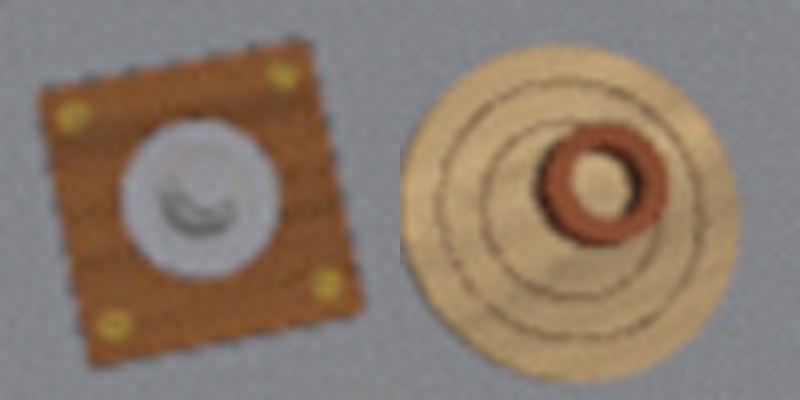

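The crops show the flange centred at about (332,236.6) in the top picture and the passed collar resting off-centre on the bat, as the rays had it. I'll move out over the bat for a wrist view.

Call:
arm_command:
  steps:
    - [1,120,230,30,0]
    - [1,120,230,30,0]
    - [1,120,230,30,0]
    - [1,120,230,30,0]
    - [1,120,230,30,0]

```text
clock: 0.6
tcp_pos: [0.3936, -0.3373, 0.2597]
ee_rot: [[0.896, 0.445, -0.0], [0.445, -0.896, 0.001], [-0.0, -0.001, -1.0]]
contact_force: [1.1, -1.1, 1.0]
opening: 0.0851
grip_force: 0.0
```

```bash
python3 - <<'E'
from h import *
c=arm.calibration("wrist");s=arm.sense();im=arm.camera("wrist");cv2.imwrite("pics/w1.png",im)
print(c,s["tcp_pos"],s["ee_rot"].round(3))
cv2.imwrite("pics/w1.png",im)
E
```

```text
{'fx': 310.5448027473931, 'fy': 310.5448027473931, 'cx': 320.3144893038405, 'cy': 194.95874811349404, 'k1': -0.018592775101568437, 'T': array([[ 4.45512832e-01,  8.49755684e-01,  2.81839660e-01,
         4.65458788e-01],
       [-8.95275246e-01,  4.23121519e-01,  1.39464739e-01,
        -3.01743512e-01],
       [-7.41470316e-04, -3.14457402e-01,  9.49271296e-01,
         4.02916556e-01],
       [ 0.00000000e+00,  0.00000000e+00,  0.00000000e+00,
         1.00000000e+00]])} [ 0.3936271  -0.33727971  0.25966075] [[ 0.896  0.445 -0.   ]
 [ 0.445 -0.896  0.001]
 [-0.    -0.001 -1.   ]]
```

View pics/w1.png

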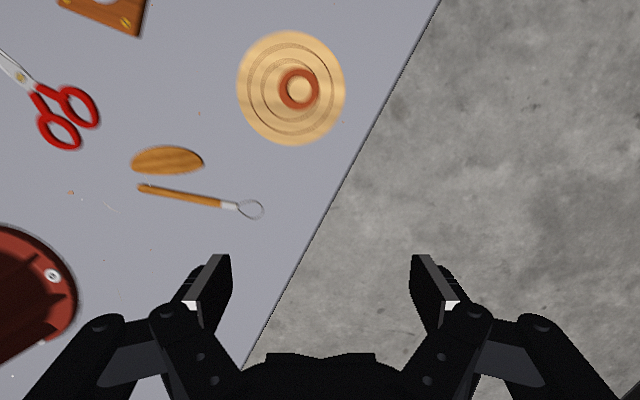

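The wrist view shows the passed collar at about (299,90), almost straight under the camera, so parallax is small there. Next is the gauge, viewed the same way.

Call:
arm_command:
  steps:
    - [1,0,250,-60,0]
    - [1,0,250,-60,0]
    - [1,0,250,-60,0]
    - [1,0,250,-60,0]
    - [1,0,250,-60,0]

```text
clock: 1.15
tcp_pos: [0.3927, -0.0946, 0.2009]
ee_rot: [[0.896, 0.445, 0.0], [0.445, -0.896, 0.0], [0.0, -0.0, -1.0]]
contact_force: [0.9, 0.1, 0.2]
opening: 0.0856
grip_force: 0.0
```

Call:
arm_command:
  steps:
    - [1,0,12,0,0]
    - [1,0,12,0,0]
    - [1,0,12,0,0]
    - [1,0,12,0,0]

```text
clock: 1.55
tcp_pos: [0.394, -0.0859, 0.2024]
ee_rot: [[0.896, 0.444, 0.001], [0.444, -0.896, -0.001], [0.001, 0.001, -1.0]]
contact_force: [-0.9, 0.3, -0.5]
opening: 0.0855
grip_force: 0.0
```

```bash
python3 - <<'E'
from h import *
# passed from w1 with its calibration
c1=dict(fx=310.5448,fy=310.5448,cx=320.3145,cy=194.9587,k1=-0.0185928,T=np.array([[ 4.45512832e-01,8.49755684e-01,2.81839660e-01,4.65458788e-01],[-8.95275246e-01,4.23121519e-01,1.39464739e-01,-3.01743512e-01],[-7.41470316e-04,-3.14457402e-01,9.49271296e-01,4.02916556e-01],[0,0,0,1]]))
im=cv2.imread("pics/w1.png")
cs,_=blobs(im,(3,120,50),(12,255,255))
for k in cs:
    (x,y),r=cv2.minEnclosingCircle(k)
    if r<30: e=cv2.fitEllipse(k);print("passed",e,onz("",*e[0],.036,c1).round(4))
c=arm.calibration("wrist");im=arm.camera("wrist");cv2.imwrite("pics/w2.png",im);print(arm.sense()["tcp_pos"]);
np.save("w2T.npy",c["T"])
def uv(p):
    T=c["T"];q=T[:3,:3].T@(np.array(p)-T[:3,3]);x,y=q[0]/-q[2],-q[1]/-q[2];f=1+c["k1"]*(x*x+y*y);return c["fx"]*x*f+c["cx"],c["fy"]*y*f+c["cy"]
print(uv((.465,-.04,.02)),uv((.465,-.04,.075)))
hsv=cv2.cvtColor(im,cv2.COLOR_BGR2HSV)
u,v=map(int,uv((.465,-.04,.02)));s=50
crop=im[v-s:v+s,u-s:u+s];print(u-s,v-s);cv2.imwrite("pics/w2c.png",cv2.resize(crop,(600,600),interpolation=cv2.INTER_CUBIC))
E
```

```text
passed ((298.4753112792969, 88.50585174560547), (40.073638916015625, 41.647220611572266), 3.817938804626465) [ 0.4581 -0.2778  0.036 ]
[ 0.39395901 -0.08583732  0.20229275]
(np.float64(310.3918537876224), np.float64(88.37334570149264)) (np.float64(308.4680896543207), np.float64(87.53754009701325))
260 38
```

View pics/w2c.png

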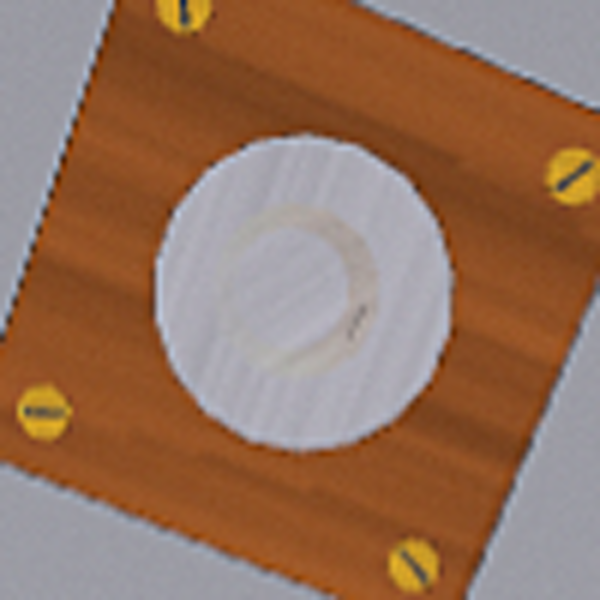

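The crop shows the flange as a clean circle at about (310.7,86.8) in the full picture, with the pin concentric with it. I'll get a sub-pixel fit while moving on to the near collar.

Call:
arm_command:
  steps:
    - [1,-45,268,0,0]
    - [1,-45,268,0,0]
    - [1,-45,268,0,0]
    - [1,-45,268,0,0]
    - [1,-45,268,0,0]

```text
clock: 2.1
tcp_pos: [0.3526, 0.1631, 0.2025]
ee_rot: [[0.897, 0.443, 0.002], [0.443, -0.897, 0.0], [0.002, 0.001, -1.0]]
contact_force: [0.7, -0.3, -0.3]
opening: 0.0858
grip_force: 0.0
```

Call:
arm_command:
  steps:
    - [1,0,24,0,0]
    - [1,0,24,0,0]
    - [1,0,24,0,0]
    - [1,0,24,0,0]

```text
clock: 2.5
tcp_pos: [0.3525, 0.1849, 0.2017]
ee_rot: [[0.896, 0.444, -0.0], [0.444, -0.896, -0.001], [-0.0, 0.001, -1.0]]
contact_force: [0.6, 0.8, 0.1]
opening: 0.0851
grip_force: 0.0
```

```bash
cat >> h.py <<'E'
def rings(im,c,ztop):
    "terracotta rings: outer and hole ellipse, position of ring at ztop"
    m=cv2.inRange(cv2.cvtColor(im,cv2.COLOR_BGR2HSV),np.array((3,120,40)),np.array((12,255,255)))
    cs,h=cv2.findContours(m,cv2.RETR_CCOMP,cv2.CHAIN_APPROX_NONE)
    for i,k in enumerate(cs):
        if h[0][i][3]<0 and 300<cv2.contourArea(k)<9000:
            e=cv2.fitEllipse(k)
            if max(e[1])/min(e[1])>1.3: continue
            ho=[cv2.fitEllipse(cs[j]) for j in range(len(cs)) if h[0][j][3]==i and cv2.contourArea(cs[j])>50]
            print("ring",np.round(e[0],1),np.round(e[1],1),"at",onz("",*e[0],ztop,c).round(4),"hole",[(np.round(q[0],1),np.round(q[1],1),onz("",*q[0],ztop,c)[:2].round(4)) for q in ho])
E
python3 - <<'E'
from h import *
c=arm.calibration("wrist");im=arm.camera("wrist");cv2.imwrite("pics/w3.png",im)
print(arm.sense()["tcp_pos"]);rings(im,c,.024)
c2=dict(c,T=np.load("w2T.npy"));im=cv2.imread("pics/w2.png");g=cv2.cvtColor(im,cv2.COLOR_BGR2HSV)
m=cv2.inRange(g[38:138,260:360],np.array((0,0,60)),np.array((180,70,255)))
cs,_=cv2.findContours(m,cv2.RETR_EXTERNAL,cv2.CHAIN_APPROX_NONE)
for k in cs:
    if cv2.contourArea(k)>800: e=cv2.fitEllipse(k);u,v=e[0][0]+260,e[0][1]+38;print("flange",u,v,e[1],onz("",u,v,.02,c2).round(4))
E
```

```text
[0.35249914 0.18490206 0.20162833]
ring [546.1 164.2] [84.7 99.7] at [ 0.4668 -0.027   0.024 ] hole [(array([557.3, 206.3]), array([ 9.1, 10.1]), array([ 0.4345, -0.0696])), (array([507. , 184.4]), array([ 9.4, 10.9]), array([ 0.4298, -0.0029])), (array([594.6, 151.2]), array([ 9.3, 11.3]), array([ 0.5013, -0.0647])), (array([542.6, 126.8]), array([ 9.9, 11.8]), array([0.4962, 0.0016]))]
ring [317.2  92.7] [45.4 47.7] at [0.4227 0.223  0.024 ] hole [(array([317.2,  93. ]), array([28.1, 29.4]), array([0.4224, 0.2228]))]
flange 310.08897399902344 86.28264999389648 (48.79487609863281, 51.83375930786133) [ 0.4666 -0.0389  0.02  ]
```

The near collar sits at (0.4227, 0.223) and its bore-to-outside ratio suggests it is the good one. The gauge axis is at (0.4666, −0.039). I'll turn the fingers along y to stay clear of the green box, then descend and grasp.

Call:
arm_command:
  steps:
    - [1,70,38,-60,-0.15]
    - [1,70,38,-60,-0.3]
    - [1,70,38,-80,-0.46]
    - [1,70,38,-100,-0.46]
    - [1,70,38,-120,-0.46]

```text
clock: 3.05
tcp_pos: [0.4226, 0.2228, 0.0804]
ee_rot: [[1.0, -0.001, -0.001], [-0.001, -1.0, -0.001], [-0.001, 0.001, -1.0]]
contact_force: [-0.3, -0.4, -0.2]
opening: 0.085
grip_force: 0.0
```

```bash
python3 - <<'E'
from h import *
s=arm.sense();print(s["tcp_pos"],s["qpos"].round(1),s["ee_rot"].round(3)[:, :2])
print(np.round((np.array([.4227,.223,.003])-s["tcp_pos"])*1000,1))
E
```

```text
[0.42261255 0.22276092 0.08041914] [ 19.4   5.6 118.3  -0.   56.2 109.5] [[ 1.    -0.001]
 [-0.001 -1.   ]
 [-0.001  0.001]]
[  0.1   0.2 -77.4]
```

Call:
arm_command:
  steps:
    - [1,0,0,-30,0]
    - [1,0,0,-55,0]
    - [1,0,0,-70,0]
    - [1,0,0,-77,0]
    - [1,0,0,-77,0]

```text
clock: 3.55
tcp_pos: [0.4216, 0.223, 0.0038]
ee_rot: [[1.0, -0.0, -0.002], [-0.0, -1.0, -0.001], [-0.002, 0.001, -1.0]]
contact_force: [-0.2, 0.4, -0.0]
opening: 0.0855
grip_force: 0.0
```

Call:
arm_command:
  steps:
    - [0.3,0,0,0,0]
    - [0.3,0,0,0,0]
    - [0.3,0,0,0,0]
    - [0.3,0,0,0,0]
    - [0.3,0,0,0,0]
  newtons: 25

```text
clock: 4.05
tcp_pos: [0.4231, 0.2245, 0.0061]
ee_rot: [[1.0, 0.002, 0.002], [0.002, -1.0, 0.0], [0.002, -0.0, -1.0]]
contact_force: [-1.9, -1.3, 6.4]
opening: 0.0456
grip_force: 25.3
```

Call:
arm_command:
  steps:
    - [0.3,0,0,20,0]
    - [0.3,0,0,50,0]
    - [0.3,0,0,85,0]
    - [0.3,0,0,115,0]
    - [0.3,0,0,115,0]
  newtons: 30

```text
clock: 4.55
tcp_pos: [0.4259, 0.2259, 0.1248]
ee_rot: [[1.0, 0.002, 0.01], [0.002, -1.0, 0.004], [0.01, -0.004, -1.0]]
contact_force: [0.7, 0.4, -0.7]
opening: 0.0456
grip_force: 30.9
```

Call:
arm_command:
  steps:
    - [0.3,9,-45,0,0]
    - [0.3,18,-95,0,0]
    - [0.3,27,-145,0,0]
    - [0.3,36,-195,0,0]
    - [0.3,44,-235,0,0]

```text
clock: 5.05
tcp_pos: [0.4651, -0.0126, 0.1186]
ee_rot: [[1.0, 0.001, -0.001], [0.001, -1.0, 0.0], [-0.001, -0.0, -1.0]]
contact_force: [0.9, -0.4, -1.6]
opening: 0.0451
grip_force: 31.0
```

```bash
python3 - <<'E'
from h import *
s=arm.sense();print(s["tcp_pos"],s["qpos"].round(1),s["contact_force"],s["grip_force"],s["opening"])
c=arm.calibration("wrist");im=arm.camera("wrist");cv2.imwrite("pics/w4.png",im)
rings(im,c,s["tcp_pos"][2]+.02)
print(np.round((np.array([.4666,-.039,.1])-s["tcp_pos"])*1000,1))
E
```

```text
[ 0.46509098 -0.01264451  0.11858265] [-10.2   0.4 118.8  -0.   60.9  79.7] [ 0.93586711 -0.35585696 -1.58965207] 31.01524919271469 0.04510748025115782
ring [25.5 36.6] [59.4 74.8] at [0.5651 0.0947 0.1386] hole [(array([18.3, 34.9]), array([10.6, 16. ]), array([0.5657, 0.0972]))]
[  1.5 -26.4 -18.6]
```

View pics/w4.png

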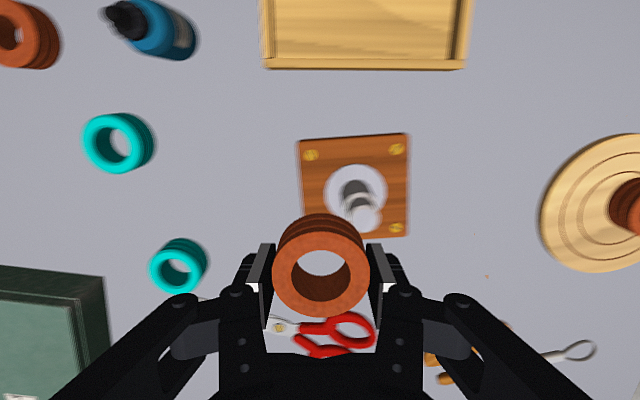

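The wrist view shows the collar held between the pads, its top face centred at about (321,268). The gauge is ahead of it with the flange at about (356,195), and the tray, bat, bottle and the second terracotta collar (top left) are in view. I'll compute the held collar's offset from the TCP.

```bash
python3 - <<'E'
from h import *
c=arm.calibration("wrist");s=arm.sense();z=s["tcp_pos"][2]
for p in[(321,268),(321,316),(273,268),(369,268)]:print("rim",(onz("",*p,z+.021,c)-s["tcp_pos"]).round(4))
im=cv2.imread("pics/w4.png");g=cv2.cvtColor(im,cv2.COLOR_BGR2HSV)
m=cv2.inRange(g[150:236,310:405],np.array((0,0,60)),np.array((180,70,255)))
m=cv2.morphologyEx(m,cv2.MORPH_CLOSE,np.ones((3,3)))
cs,_=cv2.findContours(m,cv2.RETR_EXTERNAL,cv2.CHAIN_APPROX_NONE)
print([(cv2.contourArea(k),cv2.boundingRect(k)) for k in cs if cv2.contourArea(k)>100])
for y in(165,):pass
for p in[(324,195),(388,195),(356,163)]:print("flange",onz("",*p,.02,c).round(4))
E
```

```text
rim [ 0.005  -0.0005  0.021 ]
rim [-0.0212 -0.0005  0.021 ]
rim [0.0051 0.0211 0.021 ]
rim [ 0.0049 -0.0222  0.021 ]
[(3057.5, (14, 14, 62, 69))]
flange [ 0.4672 -0.0224  0.02  ]
flange [ 0.467  -0.0752  0.02  ]
flange [ 0.494  -0.0478  0.02  ]
```

Those numbers don't agree: the flange sits about 9 mm off in y, and the picture was taken while the arm was still moving. I'll retake it at rest.

```bash
python3 - <<'E'
from h import *
arm.camera("wrist");arm.camera("wrist")
s=arm.sense();c=arm.calibration("wrist");im=arm.camera("wrist");cv2.imwrite("pics/w5.png",im)
import pickle;pickle.dump((c,s["tcp_pos"]),open("w5.pkl","wb"))
print(s["tcp_pos"],s["qvel"].round(1))
g=cv2.cvtColor(im,cv2.COLOR_BGR2HSV)
for r in (256,268,274,280):
    print(r,[int(x) for x in g[r,318:324,2]], "row mask x", np.where((g[r,:,0]<13)&(g[r,:,1]>110)&(g[r,:,2]>60))[0][[0,-1]])
cv2.imwrite("pics/w5c.png",cv2.resize(im[120:330,240:440],(760,798)[::1] if 0 else (570,598),interpolation=cv2.INTER_CUBIC))
E
```

```text
[ 0.46571301 -0.0128329   0.1188161 ] [ 3.4 -0.4  1.2  1.3  1.   0.8]
256 [183, 180, 181, 179, 180, 177] row mask x [275 620]
268 [179, 181, 179, 180, 177, 180] row mask x [272 369]
274 [193, 189, 193, 192, 192, 191] row mask x [272 369]
280 [73, 72, 70, 64, 67, 64] row mask x [272 369]
```

View pics/w5c.png

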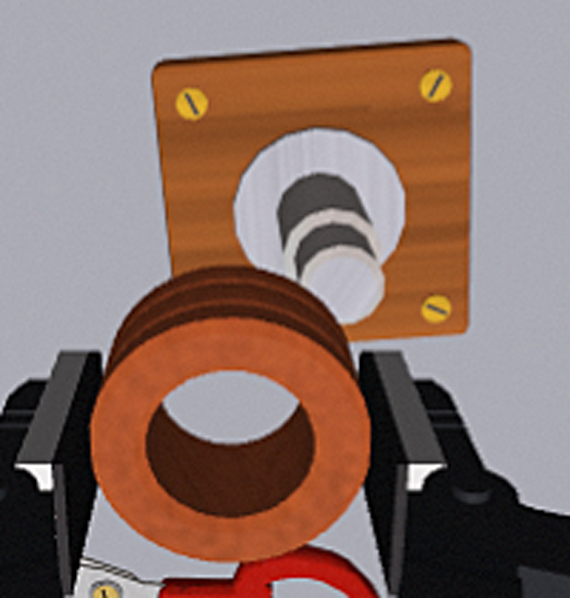

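The still crop shows the top face spanning columns 271.6–370.2 and rows 231.2–317.5, the flange centred near (352.1,194), and the nose top at (360,220.7). The bore is 0.60 of the outside diameter, which is a good collar.

```bash
python3 - <<'E'
from h import *
import pickle
c,t=pickle.load(open("w5.pkl","rb"))
for dz in(.013,.017,.021):
    P=lambda u,v:onz("",u,v,t[2]+dz,c)-t
    print(dz,"x range",P(320.9,317.5)[0].round(4),P(320.9,231.2)[0].round(4),"y range",P(271.6,274)[1].round(4),P(370.2,274)[1].round(4))
f=lambda u,v,z:onz("",u,v,z,c).round(4)
print("flange L,R",f(322.1,194,.02),f(382.1,194,.02),"far",f(352,164.9,.02),"nose",f(360,220.7,.075),f(345.6,220.7,.075),f(374.5,220.7,.075))
print("tcp",t)
E
```

```text
0.013 x range -0.0288 0.0195 y range 0.0232 -0.0244
0.017 x range -0.0254 0.0214 y range 0.0225 -0.0237
0.021 x range -0.0221 0.0233 y range 0.0218 -0.023
flange L,R [ 0.4665 -0.0146  0.02  ] [ 0.4663 -0.0639  0.02  ] far [ 0.4908 -0.0384  0.02  ] nose [ 0.4661 -0.0391  0.075 ] [ 0.4662 -0.0297  0.075 ] [ 0.4661 -0.0485  0.075 ]
tcp [ 0.46571301 -0.0128329   0.1188161 ]
```

Everything agrees now: the gauge axis is at (0.466, −0.0385) and the held collar is centred on the TCP to within a millimetre.

Call:
arm_command:
  steps:
    - [0.3,0,-15,0,0]
    - [0.3,0,-26,0,0]
    - [0.3,0,-26,-10,0]
    - [0.3,0,-26,-22,0]
    - [0.3,0,-26,-22,0]

```text
clock: 5.75
tcp_pos: [0.4634, -0.0353, 0.0949]
ee_rot: [[1.0, 0.003, -0.006], [0.003, -1.0, 0.002], [-0.006, -0.002, -1.0]]
contact_force: [0.3, -0.0, -1.1]
opening: 0.0454
grip_force: 31.1
```

Call:
arm_command:
  steps:
    - [0.3,0,0,0,0]
    - [0.3,0,0,0,0]

```text
clock: 5.95
tcp_pos: [0.466, -0.0363, 0.0976]
ee_rot: [[1.0, 0.002, -0.0], [0.002, -1.0, 0.0], [-0.0, -0.0, -1.0]]
contact_force: [-0.0, -0.4, -0.7]
opening: 0.0453
grip_force: 31.1
```

Call:
arm_command:
  steps:
    - [0.3,0,-2,0,0]
    - [0.3,0,-2,-8,0]
    - [0.3,0,-2,-16,0]
    - [0.3,0,-2,-24,0]
    - [0.3,0,-2,-24,0]

```text
clock: 6.45
tcp_pos: [0.4643, -0.0384, 0.0718]
ee_rot: [[1.0, 0.002, -0.004], [0.002, -1.0, 0.001], [-0.004, -0.001, -1.0]]
contact_force: [0.3, 0.1, -1.7]
opening: 0.045
grip_force: 31.1
```

Call:
arm_command:
  steps:
    - [0.3,0,0,-4,0]
    - [0.3,0,0,-7,0]
    - [0.3,0,0,-10,0]
    - [0.3,0,0,-10,0]
    - [0.3,0,0,-10,0]

```text
clock: 6.95
tcp_pos: [0.466, -0.0387, 0.0637]
ee_rot: [[1.0, 0.002, 0.0], [0.002, -1.0, 0.0], [0.0, -0.0, -1.0]]
contact_force: [-0.9, 0.4, -0.5]
opening: 0.0454
grip_force: 31.1
```

Call:
arm_command:
  steps:
    - [0.3,0,0,-3,0]
    - [0.3,0,0,-6,0]
    - [0.3,0,0,-9,0]
    - [0.3,0,0,-12,0]
    - [0.3,0,0,-12,0]

```text
clock: 7.45
tcp_pos: [0.4658, -0.0387, 0.0512]
ee_rot: [[1.0, 0.002, -0.0], [0.002, -1.0, 0.0], [-0.0, -0.0, -1.0]]
contact_force: [0.5, -0.2, -1.4]
opening: 0.0454
grip_force: 31.1
```

Past the shoulder with no force. Continuing down to the flange.

Call:
arm_command:
  steps:
    - [0.3,0,0,-5,0]
    - [0.3,0,0,-10,0]
    - [0.3,0,0,-15,0]
    - [0.3,0,0,-20,0]
    - [0.3,0,0,-22,0]

```text
clock: 7.95
tcp_pos: [0.4658, -0.0387, 0.0291]
ee_rot: [[1.0, 0.002, -0.0], [0.002, -1.0, 0.0], [-0.0, -0.0, -1.0]]
contact_force: [0.6, 0.8, -1.2]
opening: 0.0453
grip_force: 31.2
```

Call:
arm_command:
  steps:
    - [0.3,0,0,-1,0]
    - [0.3,0,0,-2,0]
    - [0.3,0,0,-3,0]
    - [0.3,0,0,-3,0]

```text
clock: 8.35
tcp_pos: [0.4659, -0.0387, 0.0266]
ee_rot: [[1.0, 0.002, -0.0], [0.002, -1.0, -0.0], [-0.0, 0.0, -1.0]]
contact_force: [-0.2, 0.4, -1.2]
opening: 0.0454
grip_force: 31.1
```

Call:
arm_command:
  steps:
    - [0.3,0,0,-1,0]
    - [0.3,0,0,-2,0]
    - [0.3,0,0,-2,0]
    - [0.3,0,0,-2,0]

```text
clock: 8.75
tcp_pos: [0.4661, -0.0387, 0.0261]
ee_rot: [[1.0, 0.002, -0.001], [0.002, -1.0, 0.0], [-0.001, -0.0, -1.0]]
contact_force: [-4.1, 0.3, 11.0]
opening: 0.0455
grip_force: 32.0
```

The collar is down on the flange: 11 N, with the underside 6.3 mm below the TCP as it was on the table. So it is good (collar_b). I'll lift it off and move beside the passed collar for a look.

Call:
arm_command:
  steps:
    - [0.3,0,0,5,0]
    - [0.3,0,0,25,0]
    - [0.3,0,0,50,0]
    - [0.3,0,0,75,0]
    - [0.3,0,0,92,0]

```text
clock: 9.25
tcp_pos: [0.4668, -0.0389, 0.1186]
ee_rot: [[1.0, 0.002, 0.003], [0.002, -1.0, -0.001], [0.003, 0.001, -1.0]]
contact_force: [0.9, -0.3, 0.1]
opening: 0.0455
grip_force: 33.5
```

Call:
arm_command:
  steps:
    - [0.3,-10,-40,0,0]
    - [0.3,-25,-85,0,0]
    - [0.3,-40,-130,0,0]
    - [0.3,-55,-175,0,0]
    - [0.3,-70,-220,0,0]

```text
clock: 9.75
tcp_pos: [0.3952, -0.2603, 0.1169]
ee_rot: [[1.0, 0.002, 0.001], [0.002, -1.0, -0.001], [0.001, 0.001, -1.0]]
contact_force: [0.2, -0.1, -1.6]
opening: 0.0448
grip_force: 33.5
```

Call:
arm_command:
  steps:
    - [0.3,0,-18,0,0]
    - [0.3,0,-18,0,0]
    - [0.3,0,-18,0,0]
    - [0.3,0,-18,0,0]
    - [0.3,0,-18,0,0]

```text
clock: 10.25
tcp_pos: [0.3962, -0.2751, 0.1163]
ee_rot: [[1.0, 0.004, -0.001], [0.004, -1.0, 0.001], [-0.001, -0.001, -1.0]]
contact_force: [-0.1, 0.1, -0.8]
opening: 0.0453
grip_force: 33.5
```

```bash
python3 - <<'E'
from h import *
arm.camera("wrist")
s=arm.sense();c=arm.calibration("wrist");im=arm.camera("wrist");cv2.imwrite("pics/w6.png",im)
print(s["tcp_pos"],s["qvel"].round(1),s["contact_force"])
rings(im,c,.038);rings(im,c,s["tcp_pos"][2]+.02)
cv2.imwrite("pics/w6.png",im)
E
```

```text
[ 0.39623659 -0.27527081  0.11644116] [-0.3  0.1 -0.2 -0.1 -0.  -0. ] [-0.31211818  0.70633803 -0.13731455]
ring [320.3 266.2] [ 97.6 103.7] at [ 0.3418 -0.2758  0.038 ] hole [(array([320.3, 262.5]), array([27. , 46.8]), array([ 0.3453, -0.2758]))]
ring [327.7 122. ] [62.9 72.8] at [ 0.4567 -0.2805  0.038 ] hole [(array([326.5, 119.6]), array([37. , 38.4]), array([ 0.4583, -0.2796]))]
ring [320.3 266.2] [ 97.6 103.7] at [ 0.4016 -0.2756  0.1364] hole [(array([320.3, 262.5]), array([27. , 46.8]), array([ 0.4035, -0.2756]))]
ring [327.7 122. ] [62.9 72.8] at [ 0.4655 -0.2782  0.1364] hole [(array([326.5, 119.6]), array([37. , 38.4]), array([ 0.4664, -0.2777]))]
```

View pics/w6.png

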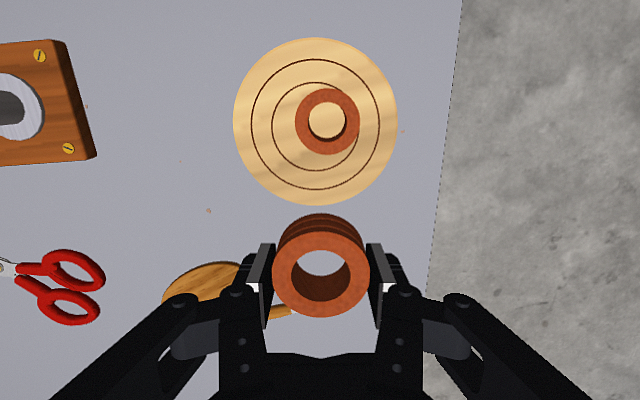

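The passed collar's top face is centred at (327.6,121.7), which gives (0.457, −0.280). The held collar is unchanged in the fingers. Moving over it and lowering.

Call:
arm_command:
  steps:
    - [0.3,30,-4.5,0,0]
    - [0.3,61,-4.5,0,0]
    - [0.3,61,-4.5,-20,0]
    - [0.3,61,-4.5,-40,0]
    - [0.3,61,-4.5,-55,0]

```text
clock: 10.85
tcp_pos: [0.4569, -0.2801, 0.0604]
ee_rot: [[1.0, 0.003, -0.001], [0.003, -1.0, 0.001], [-0.001, -0.001, -1.0]]
contact_force: [0.4, 0.4, -1.6]
opening: 0.045
grip_force: 33.5
```

Call:
arm_command:
  steps:
    - [0.3,0,0,-2,0]
    - [0.3,0,0,-4,0]
    - [0.3,0,0,-6,0]
    - [0.3,0,0,-6,0]
    - [0.3,0,0,-6,0]

```text
clock: 11.35
tcp_pos: [0.4574, -0.2817, 0.0565]
ee_rot: [[1.0, 0.002, 0.001], [0.002, -1.0, -0.001], [0.001, 0.001, -1.0]]
contact_force: [-0.5, 0.1, -1.5]
opening: 0.045
grip_force: 33.5
```

Call:
arm_command:
  steps:
    - [0.3,0,1.5,-3,0]
    - [0.3,0,1.5,-6,0]
    - [0.3,0,1.5,-9,0]
    - [0.3,0,1.5,-11,0]
    - [0.3,0,1.5,-11,0]

```text
clock: 11.85
tcp_pos: [0.4569, -0.2796, 0.0444]
ee_rot: [[1.0, 0.002, -0.0], [0.002, -1.0, 0.0], [-0.0, -0.0, -1.0]]
contact_force: [-1.4, -0.2, -1.3]
opening: 0.0454
grip_force: 33.6
```

Call:
arm_command:
  steps:
    - [0.3,0,0,-0.5,0]
    - [0.3,0,0,-1,0]
    - [0.3,0,0,-1.5,0]
    - [0.3,0,0,-1.5,0]

```text
clock: 12.25
tcp_pos: [0.457, -0.2798, 0.0442]
ee_rot: [[1.0, 0.002, -0.0], [0.002, -1.0, 0.0], [-0.0, -0.0, -1.0]]
contact_force: [-2.9, 1.5, 6.5]
opening: 0.0453
grip_force: 34.1
```

Touchdown is at the expected height, so I'll release.

Call:
arm_command:
  steps:
    - [0.6,0,0,1,0]
    - [0.7,0,0,1,0]
    - [0.8,0,0,1,0]
    - [0.8,0,0,1,0]
    - [0.8,0,0,1,0]

```text
clock: 12.75
tcp_pos: [0.4569, -0.2796, 0.044]
ee_rot: [[1.0, 0.002, -0.0], [0.002, -1.0, 0.0], [-0.0, -0.0, -1.0]]
contact_force: [-0.2, 0.4, 0.3]
opening: 0.0682
grip_force: 0.0
```

Call:
arm_command:
  steps:
    - [0.8,0,0,20,0]
    - [0.8,0,0,50,0]
    - [0.8,0,0,90,0]
    - [0.8,-30,0,120,0]
    - [0.8,-60,0,120,0]

```text
clock: 13.25
tcp_pos: [0.3999, -0.2826, 0.1699]
ee_rot: [[1.0, 0.003, 0.008], [0.003, -1.0, -0.008], [0.008, 0.008, -1.0]]
contact_force: [0.3, -0.7, -0.3]
opening: 0.0687
grip_force: 0.0
```

```bash
python3 - <<'E'
from h import *
for i in range(4):arm.camera("wrist")
s=arm.sense();c=arm.calibration("wrist");im=arm.camera("wrist");cv2.imwrite("pics/w7.png",im)
print(s["clock"],s["tcp_pos"],s["opening"]);rings(im,c,.064)
E
```

```text
13.45 [ 0.39667306 -0.2796397   0.16408715] 0.06813572336763418
ring [320.6 119. ] [58.1 62.3] at [ 0.4575 -0.2802  0.064 ] hole [(array([320.3, 116.4]), array([30.7, 32.5]), array([ 0.4594, -0.2799]))]
ring [ 62.6 102.2] [101.6 124.2] at [ 0.4705 -0.0837  0.064 ] hole [(array([ 33.5, 145.9]), array([10.3, 12.7]), array([ 0.4372, -0.0513])), (array([102.3, 140.5]), array([10.1, 12.3]), array([ 0.4413, -0.1083])), (array([ 7.1, 69.5]), array([11. , 14.3]), array([ 0.4942, -0.0471])), (array([80.5, 62.5]), array([11.8, 14.2]), array([ 0.4984, -0.1041]))]
```

The stacked collar measures (0.4575, −0.280) at its top height with the right diameter, so it is centred on the passed one and level. Now the second collar.

Call:
arm_command:
  steps:
    - [1,10,50,0,0]
    - [1,20,100,0,0]
    - [1,30,148,0,0]
    - [1,40,196,0,0]
    - [1,50,244,0,0]

```text
clock: 14.0
tcp_pos: [0.4476, -0.0334, 0.1638]
ee_rot: [[1.0, 0.002, 0.0], [0.002, -1.0, 0.0], [0.0, -0.0, -1.0]]
contact_force: [1.3, -0.4, -0.1]
opening: 0.0859
grip_force: 0.0
```

Call:
arm_command:
  steps:
    - [1,10,48,0,0]
    - [1,20,96,0,0]
    - [1,30,144,0,0]
    - [1,40,192,0,0]
    - [1,58,236,0,0]

```text
clock: 14.5
tcp_pos: [0.5045, 0.2035, 0.1632]
ee_rot: [[1.0, 0.004, -0.002], [0.004, -1.0, -0.0], [-0.002, 0.0, -1.0]]
contact_force: [0.6, -1.0, -0.0]
opening: 0.0854
grip_force: 0.0
```

Call:
arm_command:
  steps:
    - [1,0,10,0,0]
    - [1,0,10,0,0]
    - [1,0,10,0,0]
    - [1,0,10,0,0]

```text
clock: 14.9
tcp_pos: [0.5045, 0.209, 0.1636]
ee_rot: [[1.0, 0.0, -0.001], [0.0, -1.0, -0.001], [-0.001, 0.001, -1.0]]
contact_force: [-0.1, 0.5, 0.5]
opening: 0.085
grip_force: 0.0
```

```bash
python3 - <<'E'
from h import *
for i in range(2):arm.camera("wrist")
s=arm.sense();c=arm.calibration("wrist");im=arm.camera("wrist");cv2.imwrite("pics/w8.png",im)
print(s["clock"],s["tcp_pos"],s["qpos"].round(1),s["ee_rot"][:,0].round(3));rings(im,c,.025)
E
```

```text
15.0 [0.50476964 0.20889476 0.16402697] [ 15.1   6.8 106.5  -0.   66.7 105.1] [ 1. -0. -0.]
ring [558.1 210.9] [ 86.  109.3] at [ 0.4749 -0.026   0.025 ] hole [(array([525.8, 248.3]), array([ 8.6, 10.7]), array([ 0.4339, -0.0022])), (array([535.3, 186.5]), array([10.3, 11.8]), array([0.5   , 0.0025])), (array([603.5, 181.8]), array([ 9.9, 12.4]), array([ 0.5048, -0.0633]))]
ring [317.5  90.2] [51.8 54.6] at [0.5866 0.211  0.025 ] hole [(array([317.6,  90.9]), array([26.5, 27.9]), array([0.5861, 0.2108]))]
```

The bore ratio of 0.51 suggests the shrunk collar, at (0.5864, 0.211). Grasping it.

Call:
arm_command:
  steps:
    - [1,40,2,0,0]
    - [1,82,2,0,0]
    - [1,82,2,-30,0]
    - [1,82,2,-65,0]
    - [1,82,2,-100,0]

```text
clock: 15.55
tcp_pos: [0.588, 0.2113, 0.0639]
ee_rot: [[1.0, 0.0, 0.002], [0.0, -1.0, 0.0], [0.002, -0.0, -1.0]]
contact_force: [-0.0, -0.2, -0.3]
opening: 0.0851
grip_force: 0.0
```

Call:
arm_command:
  steps:
    - [1,0,0,-25,0]
    - [1,0,0,-45,0]
    - [1,0,0,-58,0]
    - [1,0,0,-59,0]
    - [1,0,0,-59,0]

```text
clock: 16.05
tcp_pos: [0.5874, 0.212, 0.0057]
ee_rot: [[1.0, 0.001, 0.001], [0.001, -1.0, 0.0], [0.001, -0.0, -1.0]]
contact_force: [0.0, -1.1, 0.8]
opening: 0.0857
grip_force: 0.0
```

Call:
arm_command:
  steps:
    - [0.3,-1,0,0,0]
    - [0.3,-1,0,0,0]
    - [0.3,-1,0,0,0]
    - [0.3,-1,0,0,0]
    - [0.3,-1,0,0,0]
  newtons: 30

```text
clock: 16.55
tcp_pos: [0.5871, 0.2126, 0.0068]
ee_rot: [[1.0, 0.002, 0.002], [0.002, -1.0, 0.0], [0.002, -0.0, -1.0]]
contact_force: [-1.1, -0.1, 6.1]
opening: 0.045
grip_force: 30.9
```

Call:
arm_command:
  steps:
    - [0.3,0,0,20,0]
    - [0.3,0,0,50,0]
    - [0.3,0,0,85,0]
    - [0.3,0,0,115,0]
    - [0.3,0,0,115,0]

```text
clock: 17.05
tcp_pos: [0.59, 0.2134, 0.126]
ee_rot: [[1.0, 0.002, 0.011], [0.002, -1.0, 0.003], [0.011, -0.003, -1.0]]
contact_force: [1.4, 0.3, -0.4]
opening: 0.0455
grip_force: 31.0
```

Call:
arm_command:
  steps:
    - [0.3,-25,-40,0,0]
    - [0.3,-48,-80,0,0]
    - [0.3,-72,-120,0,0]
    - [0.3,-96,-160,0,0]
    - [0.3,-120,-200,0,0]

```text
clock: 17.55
tcp_pos: [0.4638, 0.0112, 0.1187]
ee_rot: [[1.0, 0.003, -0.002], [0.003, -1.0, 0.0], [-0.002, -0.0, -1.0]]
contact_force: [-0.5, -1.6, -0.3]
opening: 0.0456
grip_force: 31.0
```

Call:
arm_command:
  steps:
    - [0.3,0,-24,0,0]
    - [0.3,0,-24,0,0]
    - [0.3,0,-24,0,0]
    - [0.3,0,-24,0,0]
    - [0.3,0,-24,0,0]

```text
clock: 18.05
tcp_pos: [0.4661, -0.0107, 0.1199]
ee_rot: [[1.0, 0.003, -0.0], [0.003, -1.0, 0.0], [-0.0, -0.0, -1.0]]
contact_force: [0.3, 0.4, 0.0]
opening: 0.0453
grip_force: 31.1
```

```bash
python3 - <<'E'
from h import *
arm.camera("wrist")
s=arm.sense();c=arm.calibration("wrist");im=arm.camera("wrist");cv2.imwrite("pics/w9.png",im)
import pickle;pickle.dump((c,s["tcp_pos"]),open("w9.pkl","wb"))
t=s["tcp_pos"];print(s["clock"],t,s["opening"],s["contact_force"])
g=cv2.cvtColor(im,cv2.COLOR_BGR2HSV);m=cv2.inRange(g,np.array((3,110,110)),np.array((13,255,255)))
xs=np.where(m[274,255:385])[0]+255;ys=np.where(m[200:340,321])[0]+200
print("cols",xs.min(),xs.max(),"lowest row",ys.max(),"rel",(onz("",(xs.min()+xs.max())/2,ys.max()+.5,t[2]+.02,c)-t).round(4))
c5,t5=pickle.load(open("w5.pkl","rb"));im5=cv2.imread("pics/w5.png");m5=cv2.inRange(cv2.cvtColor(im5,cv2.COLOR_BGR2HSV),np.array((3,110,110)),np.array((13,255,255)))
xs=np.where(m5[274,255:385])[0]+255;ys=np.where(m5[200:340,321])[0]+200;print("w5",xs.min(),xs.max(),ys.max())
print("to go mm",((np.array([.466,-.0386,.0976])-t)*1000).round(1))
E
```

```text
18.1 [ 0.46611184 -0.01072928  0.11993963] 0.04510728405215167 [-0.04739722  0.34223129 -0.73890587]
cols 272 369 lowest row 328 rel [-0.0295 -0.0005  0.02  ]
w5 272 369 316
to go mm [ -0.1 -27.9 -22.3]
```

```bash
python3 - <<'E'
from h import *
import pickle
c,t=pickle.load(open("w9.pkl","rb"))
im=cv2.imread("pics/w9.png");cv2.imwrite("pics/w9c.png",cv2.resize(im[120:340,230:430],(545,600),interpolation=cv2.INTER_CUBIC))
for r in(310,313,316,319,322):print(r,onz("",321,r,t[2]+.02,c)[0].round(4)-t[0].round(4))
E
```

```text
310 -0.018500000000000016
313 -0.02030000000000004
316 -0.02200000000000002
319 -0.023799999999999988
322 -0.02560000000000001
```

View pics/w9c.png

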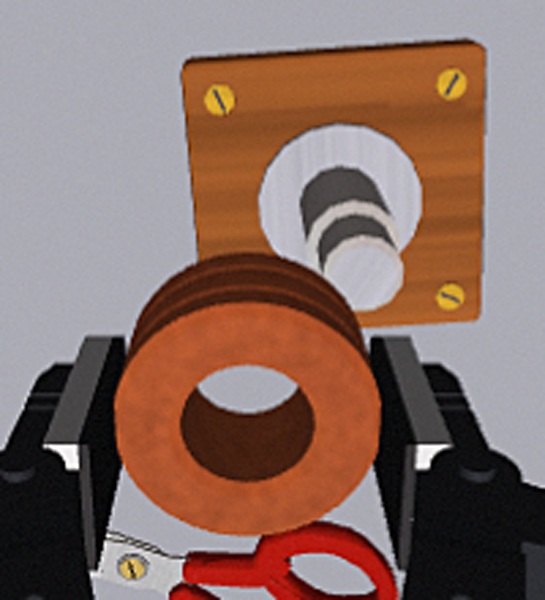

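The crop shows the narrower bore (0.5 of the outside). The top face runs to row 316, so this collar sits in the fingers like the first one. Same approach to the pin.

Call:
arm_command:
  steps:
    - [0.3,0,-15,0,0]
    - [0.3,0,-28,0,0]
    - [0.3,0,-28,-10,0]
    - [0.3,0,-28,-22,0]
    - [0.3,0,-28,-22,0]

```text
clock: 18.65
tcp_pos: [0.4636, -0.0389, 0.0954]
ee_rot: [[1.0, 0.002, -0.005], [0.002, -1.0, 0.002], [-0.005, -0.002, -1.0]]
contact_force: [-0.8, 0.0, -0.7]
opening: 0.0448
grip_force: 31.1
```

Call:
arm_command:
  steps:
    - [0.3,0,0,0,0]
    - [0.3,0,0,0,0]

```text
clock: 18.85
tcp_pos: [0.466, -0.0394, 0.0981]
ee_rot: [[1.0, 0.002, -0.0], [0.002, -1.0, 0.0], [-0.0, -0.0, -1.0]]
contact_force: [0.2, 0.7, -0.5]
opening: 0.0451
grip_force: 31.1
```

Call:
arm_command:
  steps:
    - [0.3,0,0.7,-6,0]
    - [0.3,0,0.7,-12,0]
    - [0.3,0,0.7,-15,0]
    - [0.3,0,0.7,-15,0]
    - [0.3,0,0.7,-15,0]

```text
clock: 19.35
tcp_pos: [0.4659, -0.039, 0.083]
ee_rot: [[1.0, 0.002, -0.0], [0.002, -1.0, 0.0], [-0.0, -0.0, -1.0]]
contact_force: [-0.1, 0.4, -0.8]
opening: 0.0451
grip_force: 31.1
```

Call:
arm_command:
  steps:
    - [0.3,0,0,-1,0]
    - [0.3,0,0,-2,0]
    - [0.3,0,0,-3,0]
    - [0.3,0,0,-4,0]
    - [0.3,0,0,-4,0]

```text
clock: 19.85
tcp_pos: [0.4658, -0.039, 0.079]
ee_rot: [[1.0, 0.002, -0.0], [0.002, -1.0, 0.0], [-0.0, -0.0, -1.0]]
contact_force: [-0.4, -0.0, -0.7]
opening: 0.045
grip_force: 31.1
```

Bottom is about 2 mm below the nose tip with no force. Continuing.

Call:
arm_command:
  steps:
    - [0.3,0,0.3,-1.5,0]
    - [0.3,0,0.3,-3,0]
    - [0.3,0,0.3,-4,0]
    - [0.3,0,0.3,-5,0]
    - [0.3,0,0.3,-5,0]

```text
clock: 20.35
tcp_pos: [0.4658, -0.0387, 0.074]
ee_rot: [[1.0, 0.002, -0.0], [0.002, -1.0, 0.0], [-0.0, -0.0, -1.0]]
contact_force: [-0.3, -0.0, 0.2]
opening: 0.0449
grip_force: 31.1
```

Call:
arm_command:
  steps:
    - [0.3,0,0,-2,0]
    - [0.3,0,0,-4,0]
    - [0.3,0,0,-6,0]
    - [0.3,0,0,-8,0]
    - [0.3,0,0,-8,0]

```text
clock: 20.85
tcp_pos: [0.4656, -0.0386, 0.0658]
ee_rot: [[1.0, 0.002, -0.001], [0.002, -1.0, 0.0], [-0.001, -0.0, -1.0]]
contact_force: [0.2, -0.4, -1.2]
opening: 0.0448
grip_force: 31.1
```

Call:
arm_command:
  steps:
    - [0.3,0.3,0,-1,0]
    - [0.3,0.3,0,-2,0]
    - [0.3,0.3,0,-3,0]
    - [0.3,0.3,0,-3.5,0]
    - [0.3,0.3,0,-3.5,0]

```text
clock: 21.35
tcp_pos: [0.4662, -0.0387, 0.0626]
ee_rot: [[1.0, 0.002, -0.0], [0.002, -1.0, 0.0], [-0.0, -0.0, -1.0]]
contact_force: [0.2, -0.8, -0.6]
opening: 0.0449
grip_force: 31.1
```

Call:
arm_command:
  steps:
    - [0.3,0,0,-0.5,0]
    - [0.3,0,0,-1,0]
    - [0.3,0,0,-1,0]

```text
clock: 21.65
tcp_pos: [0.4665, -0.0387, 0.0618]
ee_rot: [[1.0, 0.002, 0.001], [0.002, -1.0, -0.0], [0.001, 0.0, -1.0]]
contact_force: [-0.6, -1.0, 0.1]
opening: 0.0456
grip_force: 31.2
```

Call:
arm_command:
  steps:
    - [0.3,0,0,-0.5,0]
    - [0.3,0,0,-1,0]
    - [0.3,0,0,-1,0]

```text
clock: 21.95
tcp_pos: [0.4668, -0.0388, 0.0613]
ee_rot: [[1.0, 0.002, 0.001], [0.002, -1.0, -0.0], [0.001, 0.0, -1.0]]
contact_force: [0.3, 0.0, 4.6]
opening: 0.0448
grip_force: 31.5
```

Call:
arm_command:
  steps:
    - [0.3,0,0,-0.5,0]
    - [0.3,0,0,-0.7,0]
    - [0.3,0,0,-0.7,0]
    - [0.3,0,0,-0.7,0]

```text
clock: 22.35
tcp_pos: [0.467, -0.0388, 0.0611]
ee_rot: [[1.0, 0.002, 0.001], [0.002, -1.0, -0.0], [0.001, 0.0, -1.0]]
contact_force: [-1.5, 1.5, 9.7]
opening: 0.0452
grip_force: 31.8
```

It has stopped on the shoulder: underside about 35 mm above the flange at 10 N. So it is shrunk (collar_a). Off to the tray, centre about (0.632, −0.043).

Call:
arm_command:
  steps:
    - [0.3,0,0,10,0]
    - [0.3,0,0,30,0]
    - [0.3,0,0,50,0]
    - [0.3,0,0,55,0]
    - [0.3,40,-1,55,0]

```text
clock: 22.85
tcp_pos: [0.5013, -0.0388, 0.1136]
ee_rot: [[1.0, 0.002, -0.007], [0.002, -1.0, 0.001], [-0.007, -0.001, -1.0]]
contact_force: [-0.1, -0.7, -0.1]
opening: 0.0448
grip_force: 32.1
```

Call:
arm_command:
  steps:
    - [0.3,40,-3,0,0]
    - [0.3,80,-3,0,0]
    - [0.3,125,-3,0,0]
    - [0.3,125,-3,-30,0]
    - [0.3,125,-3,-60,0]

```text
clock: 23.35
tcp_pos: [0.6337, -0.043, 0.0547]
ee_rot: [[1.0, 0.002, 0.003], [0.002, -1.0, -0.001], [0.003, 0.001, -1.0]]
contact_force: [-0.1, 0.2, -1.8]
opening: 0.045
grip_force: 32.1
```

Call:
arm_command:
  steps:
    - [0.3,0,0,-10,0]
    - [0.3,0,0,-20,0]
    - [0.3,0,0,-30,0]
    - [0.3,0,0,-35,0]
    - [0.3,0,0,-35,0]

```text
clock: 23.85
tcp_pos: [0.6311, -0.0427, 0.0199]
ee_rot: [[1.0, 0.002, -0.0], [0.002, -1.0, 0.0], [-0.0, -0.0, -1.0]]
contact_force: [0.2, -1.0, -0.8]
opening: 0.045
grip_force: 32.1
```

Call:
arm_command:
  steps:
    - [0.3,0,0,-3,0]
    - [0.3,0,0,-5,0]
    - [0.3,0,0,-7,0]
    - [0.3,0,0,-7,0]
    - [0.3,0,0,-7,0]

```text
clock: 24.35
tcp_pos: [0.6313, -0.0427, 0.0131]
ee_rot: [[1.0, 0.002, 0.0], [0.002, -1.0, 0.0], [0.0, -0.0, -1.0]]
contact_force: [0.0, -0.1, 0.5]
opening: 0.0451
grip_force: 32.1
```

Call:
arm_command:
  steps:
    - [0.3,0,0,-0.5,0]
    - [0.3,0,0,-1,0]
    - [0.3,0,0,-1,0]

```text
clock: 24.65
tcp_pos: [0.6314, -0.0427, 0.0128]
ee_rot: [[1.0, 0.002, -0.0], [0.002, -1.0, -0.0], [-0.0, 0.0, -1.0]]
contact_force: [-3.0, 0.9, 4.3]
opening: 0.0449
grip_force: 32.5
```

Touchdown on the tray floor. Releasing with a modest opening and rising, then backing off to view both places.

Call:
arm_command:
  steps:
    - [0.6,0,0,1,0]
    - [0.65,0,0,1,0]
    - [0.7,0,0,1,0]
    - [0.7,0,0,1,0]
    - [0.7,0,0,1,0]

```text
clock: 25.15
tcp_pos: [0.6311, -0.0427, 0.0127]
ee_rot: [[1.0, 0.002, -0.0], [0.002, -1.0, 0.0], [-0.0, -0.0, -1.0]]
contact_force: [0.2, -0.5, -0.6]
opening: 0.0602
grip_force: 0.0
```

Call:
arm_command:
  steps:
    - [0.7,0,0,20,0]
    - [0.7,0,0,60,0]
    - [0.7,0,0,105,0]
    - [0.7,-45,-30,150,0]
    - [0.7,-90,-50,170,0]

```text
clock: 25.65
tcp_pos: [0.5616, -0.0846, 0.1765]
ee_rot: [[1.0, 0.004, 0.006], [0.004, -1.0, -0.002], [0.006, 0.002, -1.0]]
contact_force: [0.8, -1.0, 0.2]
opening: 0.0595
grip_force: 0.0
```

```bash
python3 - <<'E'
from h import *
for i in range(5):arm.camera("wrist")
s=arm.sense();c=arm.calibration("wrist");im=arm.camera("wrist")
print(s["clock"],s["tcp_pos"]);rings(im,c,.032)
t=arm.camera("top");cv2.imwrite("pics/end.png",np.hstack([cv2.resize(im,(480,300)),t[100:300,180:500]])if 0 else np.vstack([cv2.resize(im,(560,350)),cv2.resize(t[120:290,200:480],(560,240))[:240]]))
E
```

```text
25.9 [ 0.55953187 -0.08368168  0.1725315 ]
ring [283.4 251.5] [75.3 92.9] at [ 0.4848 -0.0463  0.032 ] hole [(array([312.3, 285.3]), array([9.3, 9.9]), array([ 0.4443, -0.0757])), (array([243.2, 233.9]), array([ 9.8, 10.5]), array([ 0.5044, -0.0066])), (array([307.3, 229.8]), array([10.2, 10.5]), array([ 0.5092, -0.0711]))]
ring [274.5 102.5] [51.3 53.2] at [ 0.6313 -0.0436  0.032 ] hole [(array([276.3, 102.7]), array([22.7, 26.8]), array([ 0.6311, -0.0452]))]
```

View pics/end.png

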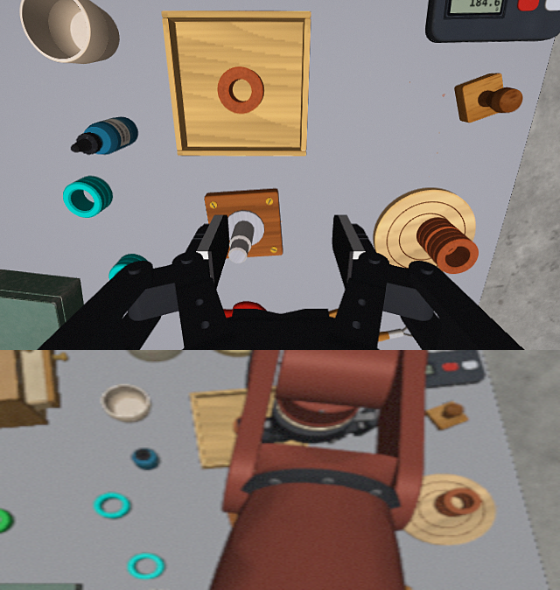

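The final view shows the shrunk collar flat in the middle of the tray at (240,90), the good collar stacked squarely on the passed one at (450,240), and the cup, bottle and stamp where they stood. Handing in.

```bash
python3 -c "
from cell import arm
print(arm.close_job())"
```

```text
the job is handed in; nothing more can be done
None
```

I handed the job in at about 26 s: the good collar went down to the flange and is stacked on the passed collar, the shrunk one stopped on the shoulder and lies flat in the reject tray, and the final view showed the cup, bottle and stamp in place; no verdict came back.

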